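# Seat the mixing head on its drive dogs and switch the drive on

## Robot

A 6-joint arm with a two-finger parallel gripper is mounted at the origin on a cart in front of the work surface, level with it; the furniture and walls round the work are solid. World frame = base frame: x ahead of the robot, y to its left, z up, the work surface at z = 0. Lengths are in m, angles in rad, forces in N, time in s.
With the tool pointing down it reaches from about 0.3 to 0.75 m from the base axis. Payload 8.5 kg.
Tool frame: the origin (TCP) lies at the very end of the fingers, on their centre line; the grasp point (between the pads) lies hold_point_z behind it (hold_point_z is the distance from the TCP to the grasp point, in m); y points along the fingers, z is the direction in which the jaws open and shut, and the axes are right-handed (so a half turn about y gives the same grasp; the last joint's range is limited). The gripper opens to 85 mm and grips with 20 to 120 N. Pads are 22 mm wide; open, the fingers measure 114 mm over their backs; the gripper's body (76 mm by 85 mm) begins 54 mm behind the grasp point. The pads swing forward as they close: fully open they stand 13 mm farther back than shut.
Start: joints at [-1.414, 0.381, 1.297, -0, 1.464, -0.215], TCP at [0.2, -0.512, 0.21] pointing down, gripper open.
Joint ranges: [-3.11, 3.11], [-0.89, 2.33], [0.22, 2.48], [-1.42, 4.56], [0.17, 2.85], [-2.88, 2.88]. Speed limits (rad/s): [2.39, 2.39, 3.14, 3.14, 3.14, 3.14].

## Interface

Orientations are given as a unit quaternion [x, y, z, w].
In Python, from bench import * gives the robot as it stands. The module is installed in compiled form; this text tells all that it offers.
- The arm moves only by the tool carry_out, never from a script. Its argument "increments" is a list of rows, each a list of 5 numbers: the closure, from 0 (fully open) to 1 (shut), then the shift along the tool's x, y, z in mm, then the turn about the tool's y in rad. A call has 1 to 10 rows; each row shifts and turns the commanded pose from where the row before left it, along the tool's axes as they then stand; what a row does not reach is not made up. A row lasts 1/8 s, in which the tool goes at most 62.5 mm and 10.7 degrees, less where a joint would pass 70% of its speed; a pose out of reach is approached as far as the arm can. A call is refused whole if a number of a shift passes 62.5 or a number of a turn 0.188, either way. A call with a gripper value outside its range is refused whole. The fingers move at their own pace and stop on an object; "squeeze" is the grip in N (left out, the last holds). Time passes only in rows, so rows that do not move let the fingers close. It gives the time, the measured TCP pose, the force and the opening at its end, in the units of the state.
- get_obs(): the state, without advancing time (a new reading comes with each control period).
- capture(name): name is "side" or "top"; returns a dict with "image" (480x640x3 uint8, blue, green, red), "depth" (480x640 float32, m along the optical axis (not along the pixel's ray), 0 where there is no reading), "fx", "fy", "cx", "cy" (pixels), "distortion" ([k1, k2, p1, p2, k3] as OpenCV has them; the pictures are not rectified), "xyz" and "rotation" of the camera in the world. Camera axes: x right, y down, z forward; pixel columns grow to the right and rows downward; lengths in m; the calibration is good to about 2 mm. A picture is of the moment at which its call begins.
- finish_job(): hands the job in, once; it reports no verdict.
The state is a dict: "clock": time; "joint_pos": joint angles; "qd": joint speeds; "tau": joint torques, N m; "ee_pos": TCP position; "tcp_rot": TCP orientation; "ft_force": force on the tool from outside, world axes, zero at the start; "ft_torque": the same for the moment, N m; "gripper_width": finger opening in m.
Only numpy, scipy, OpenCV 4.12 (cv2) and the standard library are available. Lean on these libraries where they do the work, as an engineer would, in place of code of your own. Each camera call takes 0.05 s, during which the arm holds its last target. There are 200 camera calls.

## Task

The mixing head stands in the taper of the drive unit's spindle, but it is riding on top of the two drive dogs: turn it by its arm until its slots drop over the dogs and it sits fully home. Then raise the guard cover of the run switch, push the toggle under it over to its far side (on), and let the guard drop shut again. Do not tip the head over, and leave the other things on the table where they are.

Things in the scene. Friction and masses are not known exactly. Their poses are not given: they have to be found in the camera images.
- mixing_head: Loose aluminium head, 0.45 kg, 174 mm long. Origin: on the shank axis at the underside of its 64 x 64 x 18 mm drive block, z up. x runs along the cross arm (18 mm wide, z 18 to 28 mm). Under the arm the block's underside has a slot out to +x and one to -x, 20 mm wide, 12 deep. Tapered shank below: 46 mm long, 46 to 31 mm wide. A half turn changes nothing. Starts 10 mm too high, riding on the dogs.
- cup (a point): Centre of the rim of the head's cup at its +x end, at (70, 0, 52) mm in the head's frame; a like cup is at x = -70 mm. Cups are round and open, 34 mm across at the rim, 40 mm tall. The arm starts 0.5 rad or more off the dogs' line, and the shorter way round may be either way. 1 to 2 N at a cup turns the head; over the dogs it falls home by its own weight and they stop it turning further.
- spindle (a point): Centre of the spindle's tapered mouth, on the flat top of the fixed steel nose (72 mm across, 90 mm above the table), at the left of the drive unit. x to the unit's rear, y to its left, z up. Two dogs stand on the nose at x = +34 and -34 mm (13 mm wide, 10 tall, reaching out to 43 mm). Home, the head's origin is at this point and its arm lies along x (0.1 rad of play); raised, it has 2 mm of side play.
- drive_unit: Fixed white housing, 140 x 380 mm, 40 mm tall. Origin under its centre at table height; x to its rear (away from the robot at yaw 0), y left, z up. Spindle axis at (0, 110) mm. Grey switch pod, 94 x 100 mm, centred at (0, -110) mm: top face 60 mm above the table, side walls up to 100 mm (86 mm apart inside), front wall at x = -44 mm up to 78 mm.
- guard (a joint): Opening angle of the guard cover over the switch pod, rad: 0 shut (level), 1.57 upright, 1.95 leaning back on its stop. Moves freely: let go below about 1.5 it falls shut, beyond about 1.65 it falls back and stays open. Pushed forward past upright from behind it drops shut.
- guard_hinge (a point): Middle of the guard's hinge axis at the pod's rear edge, 104 mm above the table, at (42, -110, 104) mm in the drive unit's frame. The axis runs along the unit's y. The point turns with the guard.
- guard_knob (a point): Centre of the guard's black knob: a cylinder 18 mm in diameter, 24 mm long, axis along the unit's y, 117 mm from the hinge axis, in front of the shut guard. It is on a 14 mm wide tongue; the guard plate (84 mm wide, 4 mm thick) starts 29 mm from the knob. Pinch it from above across its length; it swings up and rearward round the hinge.
- toggle (a joint): Angle of the toggle under the guard, rad: 0 off (leaning 0.45 rad to the unit's -x), 0.9 on (leaning 0.45 rad to +x). It stays where it is left; about 1 N at its tip moves it.
- toggle_tip (a point): Centre of the 14 mm ball at the toggle's upper end, 36 mm from its pivot at (-5, -110, 62) mm in the unit's frame; it stands about 94 mm above the table when fully off or on. Turns with the toggle.
- forceps: Steel forceps lying near the front edge, 19 x 132 x 10 mm, a bystander. Origin under its middle.
- marker: Marker pen lying near the front edge, 14 x 132 x 15 mm, a bystander. Origin under its middle.
- tub: Small white tub, 68 mm across and 50 mm tall, a bystander at the left. Origin under its middle.
- carton: White carton 77 x 95 x 40 mm, a bystander at the right. Origin under its middle.

How it is judged:
On the way, in this order (a step that is already met when the one before it is completed fails the run):
1. the mixing head has dropped over the dogs, fully home (z of mixing_head in the frame of spindle below 0.003 m and horizontal distance between mixing_head and spindle below 0.005 m and angle between the x axis of mixing_head and the x axis of spindle, either way round below 0.16 rad and angle between mixing_head's own z axis and vertical below 0.06 rad), for 0.2 s.
2. the guard is raised (value of joint guard above 1 rad), for 0.1 s.
3. the toggle is switched on while the guard is up (value of joint toggle above 0.75 rad and value of joint guard above 0.7 rad), for 0.1 s.
At the end, for the whole second after the job is handed in: The mixing head is home in the spindle (origin within 3 mm of height and 5 mm sideways of the spindle point, arm within 0.16 rad of the dogs' line, upright within 0.06 rad) and at rest, the toggle is on (above 0.75 rad) and the guard is shut (below 0.1 rad) (all of step 1 and value of joint toggle above 0.75 rad and value of joint guard below 0.1 rad and linear speed of mixing_head below 0.02 m/s); the robot touches nothing.
It fails at once if the mixing head is tipped over (angle between mixing_head's own z axis and vertical above 0.5 rad).
It fails at once if the forceps is pushed away by more than 40 mm (distance of forceps from where it was at the start of the episode above 0.04 m).
It fails at once if the marker is pushed away by more than 40 mm (distance of marker from where it was at the start of the episode above 0.04 m).
It fails at once if the tub is pushed away by more than 40 mm (distance of tub from where it was at the start of the episode above 0.04 m).
It fails at once if the carton is pushed away by more than 40 mm (distance of carton from where it was at the start of the episode above 0.04 m).
It also fails if it takes over 72 s, if anything falls off the work surface, if the arm or the gripper's body presses on something with over 40 N, if the wrist force passes 120 N, or if a joint passes its speed limit or range.

## Working session

There is one attempt and no reset: what is moved stays moved. The work goes in short steps, Python scripts to look and compute and a tool call to move; the robot and the scene stay as the last step left them, time stands still between calls to the robot, and variables do not carry over. Pictures are saved under pics/ and viewed, about 8 in all and at most 12, crops included, and the job is handed in when it is done.

Besides the shell and the picture viewer there is one more tool, called after ">>>" as name(argument=value, ...), one argument or row to a line, values as JSON. carry_out: Moves the arm, as the interface text tells. Its arguments: {"type":"object","properties":{"increments":{"type":"array"},"squeeze":{"type":"number"}},"required":["increments"]}

```bash
mkdir -p pics; cat > h.py <<'E'
from bench import *
import numpy as np, cv2
from scipy.spatial.transform import Rotation as R
def cap(n,save=None):
    c=capture(n)
    if save: cv2.imwrite('pics/'+save,c['image'])
    return c
def K(c): return np.array([[c['fx'],0,c['cx']],[0,c['fy'],c['cy']],[0,0,1.]])
def rot(c):
    r=np.array(c['rotation'],float)
    return r if r.shape==(3,3) else R.from_quat(r).as_matrix()
def cloud(c):
    h,w=c['depth'].shape
    uv=np.stack(np.meshgrid(np.arange(w),np.arange(h)),-1).reshape(-1,1,2).astype(float)
    n=cv2.undistortPoints(uv,K(c),np.array(c['distortion'],float))[:,0]
    d=c['depth'].reshape(-1,1)
    P=np.hstack([n*d,d])@rot(c).T+np.array(c['xyz'])
    P[d[:,0]==0]=np.nan
    return P.reshape(h,w,3)
def ray(c,uv,z):
    n=cv2.undistortPoints(np.array(uv,float).reshape(-1,1,2),K(c),np.array(c['distortion'],float))[:,0]
    d=np.hstack([n,np.ones((len(n),1))])@rot(c).T
    o=np.array(c['xyz'])
    return o+d*((z-o[2])/d[:,2])[:,None]
E
python3 - <<'E'
from h import *
o=get_obs();print(o)
for n in('side','top'):
    c=cap(n,n+'0.png');print(n,c['xyz'],np.round(rot(c),3).tolist(),c['fx'],c['cx'],c['cy'],c['distortion'],(c['depth']>0).mean())
E
```

```text
{'clock': 0.0, 'joint_pos': array([-1.41428352e+00,  3.81209670e-01,  1.29825875e+00, -1.90700048e-05,
        1.46359759e+00, -2.15321972e-01]), 'qd': array([-1.39465377e-03, -6.30798062e-05,  1.42781725e-03,  1.41320719e-04,
        3.42159546e-04,  1.47303752e-03]), 'tau': array([ 9.44267231e-04, -4.48465312e+01, -2.31279784e+01, -7.00131204e-05,
        4.75433684e-03, -2.26118397e-05]), 'ee_pos': array([ 0.19975912, -0.51209575,  0.20970514]), 'tcp_rot': array([-0.13069947,  0.69544183, -0.69440007,  0.1307167 ]), 'ft_force': array([-0.05094984,  0.26696602, -0.30809288]), 'ft_torque': array([ 0.01955708, -0.0151745 ,  0.02094549]), 'gripper_width': 0.08561652006532458}
side [0.41019156 0.95334461 0.69668985] [[-0.996, -0.053, 0.073], [-0.089, 0.503, -0.859], [0.009, -0.862, -0.506]] 493.3038924102953 326.39247247623837 230.76308846676633 [0.02908155 0.         0.         0.         0.        ] 0.8347428385416666
top [0.20191823 0.00636148 1.68172416] [[-0.007, -0.984, 0.18], [-1.0, 0.003, -0.024], [0.023, -0.18, -0.983]] 596.5019743153283 323.42712981296756 237.22332487543082 [0.0685577 0.        0.        0.        0.       ] 0.9961360677083333
```

View pics/top0.png

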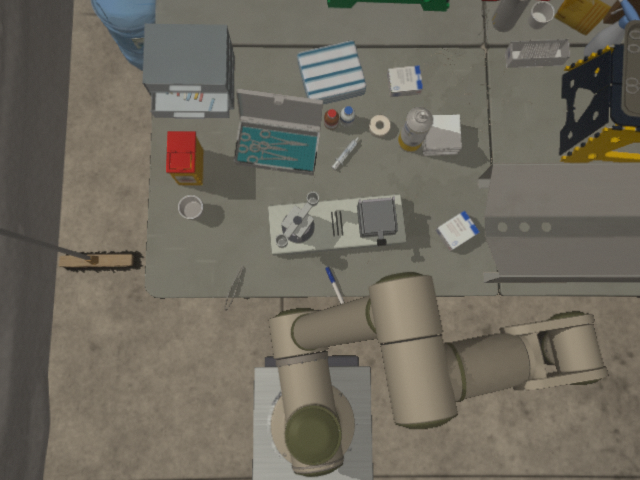

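View pics/side0.png

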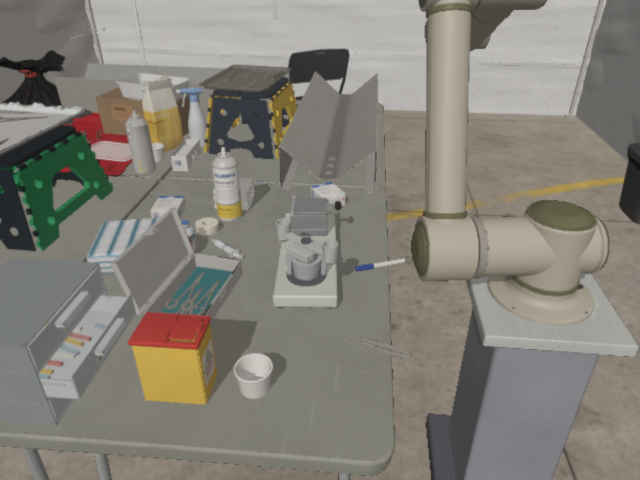

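```bash
python3 - <<'E'
from h import *
q=get_obs()['tcp_rot'];print(np.round(R.from_quat(q).as_matrix(),3))
E
```

```text
[[-0.932 -0.     0.363]
 [-0.363  0.001 -0.932]
 [-0.    -1.    -0.001]]
```

Top view: unit white at px (268–405, 197–253); head cups at (313,198) and (281,240); knob at (381,241). Next I'll measure these with depth.

```bash
cat >> h.py <<'E'
def measure(c,P,v=True):
    z=P[...,2]; xy=P[...,:2]
    box=(np.abs(P[...,0]-.47)<.2)&(np.abs(P[...,1])<.28)
    return box
E
python3 - <<'E'
from h import *
c=cap('top');P=cloud(c)
sub=np.zeros(P.shape[:2],bool);sub[185:265,255:418]=1
z=P[...,2]
print('table z',np.nanmedian(P[150:180,215:235,2]),np.nanmedian(P[268:285,260:300,2]))
m=sub&(z>.03)&(z<.05)
pts=P[m][:,:2].astype(np.float32)
# trim by component
mm=cv2.morphologyEx((sub&(z>.03)).astype(np.uint8),cv2.MORPH_OPEN,np.ones((3,3)))
k,l,s,ce=cv2.connectedComponentsWithStats(mm);print(s[1:],ce[1:])
r=cv2.minAreaRect(P[m&(mm>0)][:,:2].astype(np.float32));print('unit rect',r,cv2.boxPoints(r).round(4).tolist())
for n,(u,v) in dict(cupA=(313,198),cupB=(281,240),knob=(381,241),hub=(297,220)).items():
    w=P[v-8:v+9,u-8:u+9].reshape(-1,3)
    top=np.nanmax(w[:,2]);sel=w[w[:,2]>top-.012]
    print(n,top,len(sel),sel.mean(0).round(4),sel.min(0).round(4),sel.max(0).round(4))
for u,v in((313,198),(281,240)): 
    print(P[v-6:v+7,u-6:u+7,2].round(3))
E
python3 - <<'E'
import cv2
i=cv2.imread('pics/top0.png')[180:265,255:420]
j=cv2.imread('pics/side0.png')[180:310,260:370]
a=cv2.resize(i,None,fx=4.8,fy=4.8,interpolation=2)[:,:790]
cv2.imwrite('pics/crop0.png',a)
E
```

```text
table z -0.000715255710485807 -0.00046246435669616837
[[ 268  192  138   63 6596]] [[335.75788357 223.60309278]]
unit rect ((0.5408969521522522, -0.07161442935466766), (0.14191962778568268, 0.3798362910747528), 5.040592193603516) [[0.45350000262260437, 0.11129999905824661], [0.4869000017642975, -0.2669999897480011], [0.6283000111579895, -0.25459998846054077], [0.5949000120162964, 0.12380000203847885]]
cupA 0.15889359368310596 42 [ 0.5886 -0.003   0.1515] [ 0.5711 -0.0176  0.1475] [0.6041 0.0115 0.1589]
cupB 0.1597745046045922 39 [0.4762 0.0804 0.1529] [0.4576 0.0635 0.1479] [0.4911 0.0947 0.1598]
knob 0.11880836002435835 59 [ 0.4787 -0.1869  0.1115] [ 0.4674 -0.1973  0.1069] [ 0.5005 -0.1747  0.1188]
hub 0.13800761586454913 126 [0.5323 0.0374 0.131 ] [0.5095 0.017  0.1262] [0.5548 0.0592 0.138 ]
[[ 0.    -0.006  0.002  0.153  0.153  0.153  0.152  0.148  0.155 -0.
  -0.003  0.008 -0.004]
 [ 0.007 -0.002  0.148  0.154  0.139  0.15   0.143  0.142  0.149  0.15
   0.002  0.001  0.004]
 [-0.008  0.152  0.149  0.143  0.132  0.133  0.135  0.137  0.144  0.153
   0.152 -0.009  0.   ]
 [ 0.152 
[... 1330 characters left out ...]
24 0.133 0.127 0.13  0.149
  0.151]
 [0.155 0.149 0.127 0.122 0.116 0.106 0.098 0.099 0.126 0.127 0.129 0.134
  0.158]
 [0.157 0.15  0.126 0.11  0.103 0.101 0.104 0.105 0.103 0.1   0.124 0.129
  0.155]
 [0.148 0.159 0.124 0.101 0.106 0.104 0.11  0.099 0.108 0.104 0.103 0.123
  0.155]
 [0.045 0.15  0.121 0.104 0.101 0.099 0.101 0.102 0.093 0.107 0.104   nan
  0.143]
 [0.037 0.148 0.136 0.098 0.106 0.098 0.104 0.111 0.104 0.103 0.108 0.147
  0.141]
 [0.046 0.038 0.15  0.101 0.105 0.101 0.102 0.097 0.1   0.098 0.159 0.147
  0.12 ]
 [0.043 0.042 0.134 0.152 0.154 0.159 0.148 0.146 0.153 0.15  0.151 0.132
  0.041]
 [0.039 0.041 0.039 0.134 0.139 0.158 0.147 0.148 0.145 0.14  0.133 0.035
  0.038]]
```

View pics/crop0.png

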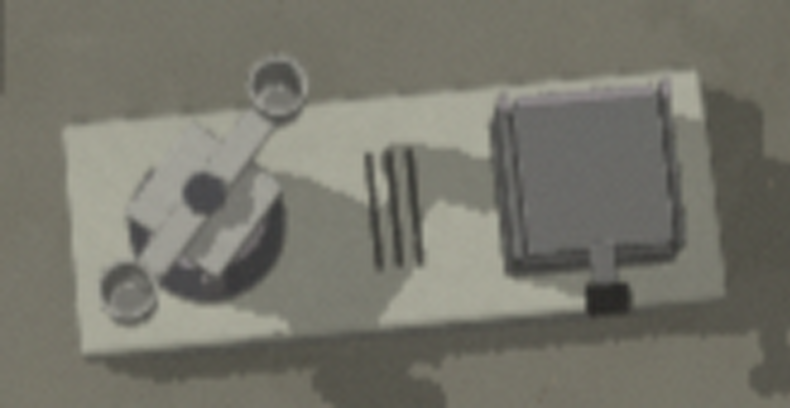

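```bash
cat >> h.py <<'E'
UC=np.array([.5409,-.0716]);YAW=.088
ux=np.array([np.cos(YAW),np.sin(YAW)]);uy=np.array([-ux[1],ux[0]])
def U(x,y,z): return np.array([*(UC+x*ux+y*uy),z])
S=U(0,.110,.09)
Z0=YAW-np.pi/2          # world yaw of tool z = -unit y
def plan(wps,cl,step=55,pos=None,yaw=None):
    """wps: (xyz, tool-z yaw, step mm or None); tool assumed pointing down"""
    o=get_obs();M=R.from_quat(o['tcp_rot']).as_matrix()
    p=o['ee_pos'].copy() if pos is None else np.array(pos)
    a=np.arctan2(M[1,2],M[0,2]) if yaw is None else yaw
    print('from',p.round(4),'yaw',round(a,3),'tilt',M[2,1].round(4),'F',o['ft_force'].round(1),'w',round(o['gripper_width'],4),'t',round(o['clock'],2),'q',o['joint_pos'].round(2))
    rows=[]
    for w in wps:
        q,b=np.array(w[0]),w[1];st=w[2] if len(w)>2 else step
        n=int(max(np.ceil(np.linalg.norm(q-p)*1000/st),np.ceil(abs(b-a)/.18),1))
        for i in range(n):
            d=(q-p)/(n-i);da=(b-a)/(n-i)
            zt=np.array([np.cos(a),np.sin(a),0]);yt=np.array([0,0,-1.]);xt=np.cross(yt,zt)
            s=np.round([d@xt*1000,d@yt*1000,d@zt*1000],0);t=round(-da,2)
            rows.append([cl]+[float(v) for v in s]+[float(t)])
            p=p+(s[0]*xt+s[1]*yt+s[2]*zt)/1000;a=a-t
    print(len(rows),'rows',rows);print('end',p.round(4),round(a,3))
E
python3 - <<'E'
from h import *
import bench
print([n for n in dir(bench) if n[0]!='_'], getattr(bench,'hold_point_z',None))
print('S',S,'knob exp',U(-.075,-.11,.104))
def push(th,back):  # arm angle th (dir B->A); cup B
    r=-np.array([np.cos(th),np.sin(th)]);t=np.array([-r[1],r[0]])
    c=S[:2]+.07*r
    return c-t*back, np.arctan2(t[1],t[0])
a,y=push(-.638,.050);print(a,y)
plan([([.25,-.40,.25],Z0),([.504,.118,.25],y),([*a,.125],y)],1)
E
```

```text
['Unreachable', 'capture', 'finish_job', 'get_obs', 'hold_point_z'] 0.0187
S [0.53123249 0.03797435 0.09      ] knob exp [ 0.47585772 -0.18776584  0.104     ]
[0.50478179 0.11983009] -2.208796326794897
from [ 0.1998 -0.5122  0.2099] yaw -1.199 tilt -1.0 F [ 0.4 -0.4  0.2] w 0.0853 t 0.15 q [-1.41  0.38  1.3  -0.    1.46 -0.22]
17 rows [[1, -29.0, -13.0, -29.0, 0.09], [1, -27.0, -14.0, -31.0, 0.1], [1, -23.0, -13.0, -34.0, 0.09], [1, -27.0, -0.0, -45.0, 0.07], [1, -24.0, -0.0, -47.0, 0.07], [1, -21.0, -0.0, -48.0, 0.07], [1, -17.0, -0.0, -49.0, 0.06], [1, -14.0, -0.0, -50.0, 0.07], [1, -11.0, -0.0, -51.0, 0.06], [1, -8.0, -0.0, -52.0, 0.07], [1, -4.0, -0.0, -52.0, 0.06], [1, -1.0, -0.0, -53.0, 0.07], [1, 3.0, -0.0, -53.0, 0.06], [1, 5.0, -0.0, -52.0, 0.07], [1, 0.0, 42.0, -1.0, -0.0], [1, 0.0, 41.0, -0.0, -0.0], [1, 1.0, 42.0, -1.0, -0.0]]
end [0.5046 0.1201 0.1249] -2.209
```

>>> carry_out(
  increments=[
    [1,-29,-13,-29,0.09],
    [1,-27,-14,-31,0.1],
    [1,-23,-13,-34,0.09],
    [1,-27,0,-45,0.07],
    [1,-24,0,-47,0.07],
    [1,-21,0,-48,0.07],
    [1,-17,0,-49,0.06],
    [1,-14,0,-50,0.07],
    [1,-11,0,-51,0.06],
    [1,-8,0,-52,0.07],
  ],
  squeeze=20,
)

```text
clock: 1.4
ee_pos: [0.4114, -0.0694, 0.2503]
tcp_rot: [-0.134, -0.694, 0.694, 0.134]
ft_force: [0.9, -0.4, 0.3]
gripper_width: -0.0001
```

>>> carry_out(
  increments=[
    [1,-4,0,-52,0.06],
    [1,-1,0,-53,0.07],
    [1,3,0,-53,0.06],
    [1,5,0,-52,0.07],
    [1,0,0,0,0],
    [1,0,0,0,0],
  ],
)

```text
clock: 2.15
ee_pos: [0.5039, 0.1174, 0.25]
tcp_rot: [-0.221, -0.671, 0.672, 0.222]
ft_force: [1.1, -0.2, -0.2]
gripper_width: 0.0002
```

```bash
cat >> h.py <<'E'
def push(th,back):
    r=-np.array([np.cos(th),np.sin(th)]);t=np.array([-r[1],r[0]])
    return S[:2]+.07*r-t*back, np.arctan2(t[1],t[0])
E
python3 - <<'E'
from h import *
a,y=push(-.638,.050)
plan([([*a,.125],y)],1)
E
```

```text
from [0.5039 0.1174 0.25  ] yaw -2.208 tilt -1.0 F [ 1.1 -0.2 -0.2] w 0.0002 t 2.15 q [-0.    0.3   1.31 -0.    1.54  2.21]
3 rows [[1, 0.0, 42.0, -1.0, 0.0], [1, 0.0, 42.0, -1.0, 0.0], [1, 1.0, 41.0, -0.0, 0.0]]
end [0.5043 0.1196 0.125 ] -2.208
```

>>> carry_out(
  increments=[
    [1,0,42,-1,0],
    [1,0,42,-1,0],
    [1,1,41,0,0],
    [1,0,0,0,0],
  ],
)

```text
clock: 2.65
ee_pos: [0.503, 0.1187, 0.1237]
tcp_rot: [-0.22, -0.671, 0.672, 0.224]
ft_force: [-0.8, -0.3, 1.2]
gripper_width: 0.0003
```

```bash
python3 - <<'E'
from h import *
w=[]
for th,b in [(-.638,.031)]+[(t,.031) for t in np.linspace(-.58,.0,11)]:
    a,y=push(th,b);w.append(([*a,.125],y,10))
plan(w,1)
E
```

```text
from [0.503  0.1187 0.1237] yaw -2.21 tilt -1.0 F [-0.8 -0.3  1.2] w 0.0003 t 2.65 q [ 0.    0.41  1.53 -0.    1.21  2.21]
13 rows [[1, -0.0, -1.0, 9.0, -0.0], [1, -1.0, -0.0, 8.0, -0.0], [1, 2.0, -0.0, 4.0, -0.06], [1, 2.0, -0.0, 4.0, -0.06], [1, 1.0, -0.0, 4.0, -0.06], [1, 2.0, -0.0, 4.0, -0.05], [1, 2.0, -0.0, 5.0, -0.06], [1, 1.0, -0.0, 4.0, -0.06], [1, 2.0, -0.0, 4.0, -0.06], [1, 2.0, -0.0, 4.0, -0.06], [1, 1.0, -0.0, 4.0, -0.05], [1, 2.0, -0.0, 4.0, -0.06], [1, 2.0, -0.0, 4.0, -0.06]]
end [0.4609 0.0693 0.1247] -1.57
```

>>> carry_out(
  increments=[
    [1,0,-1,9,0],
    [1,-1,0,8,0],
    [1,2,0,4,-0.06],
    [1,2,0,4,-0.06],
    [1,1,0,4,-0.06],
  ],
)

```text
clock: 3.28
ee_pos: [0.4848, 0.0979, 0.1277]
tcp_rot: [0.161, 0.689, -0.688, -0.159]
ft_force: [-0.1, 1.5, 0.5]
gripper_width: -0.0003
```

>>> carry_out(
  increments=[
    [1,2,0,4,-0.05],
    [1,2,0,5,-0.06],
    [1,1,0,4,-0.06],
    [1,2,0,4,-0.06],
  ],
)

```text
clock: 3.78
ee_pos: [0.4721, 0.0847, 0.1277]
tcp_rot: [0.081, 0.703, -0.702, -0.079]
ft_force: [0.3, 0.6, 1.3]
gripper_width: 0.0
```

```bash
cat >> h.py <<'E'
def head(c=None):
    c=c or capture('top');P=cloud(c);d=P[...,:2]-S[:2];r=np.hypot(d[...,0],d[...,1])
    z=P[...,2]
    # arm top surface + block, ignoring tall things
    out={}
    m=(r<.095)&(r>.045)&(z>.128)&(z<.165)
    k,l,s,ce=cv2.connectedComponentsWithStats(m.astype(np.uint8))
    for i in range(1,k):
        if s[i,4]>25:
            p=P[l==i];q=(p[:,:2].min(0)+p[:,:2].max(0))/2
            print('blob',s[i,4],q.round(4),'zmax90',np.percentile(p[:,2],80).round(4),'ang',round(np.arctan2(*(q-S[:2])[::-1]),3))
    return c
E
python3 - <<'E'
from h import *
c=head();cv2.imwrite('pics/c1.png',cv2.resize(c['image'][150:280,240:420],None,fx=4,fy=4))
E
```

```text
blob 96 [0.5909 0.0102] zmax90 0.1509 ang -0.435
```

View pics/c1.png

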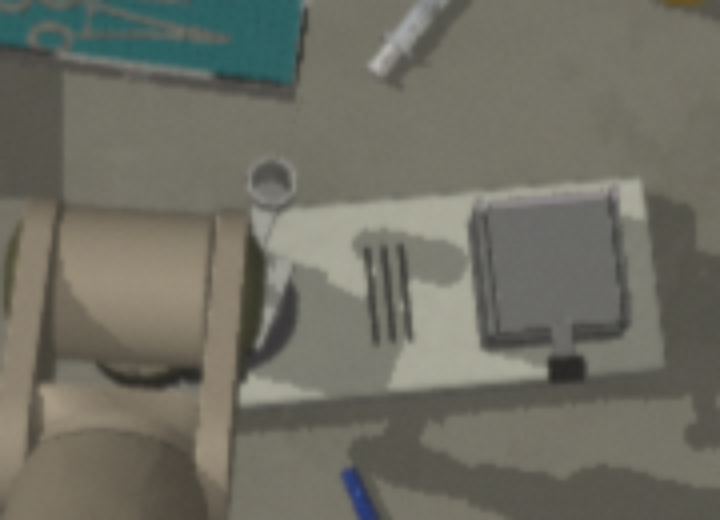

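```bash
python3 - <<'E'
from h import *
w=[]
for th in np.linspace(-.36,.06,8):
    a,y=push(th,.0185);w.append(([*a,.125],min(max(y,-1.79),Z0),10))
plan(w,1)
E
```

```text
from [0.4718 0.0845 0.1276] yaw -1.795 tilt -1.0 F [0.4 0.1 0.2] w 0.0002 t 3.83 q [-0.07  0.34  1.62  0.    1.17  1.72]
8 rows [[1, -1.0, 3.0, 4.0, -0.01], [1, 1.0, -0.0, 4.0, 0.0], [1, 2.0, -0.0, 4.0, 0.0], [1, 1.0, -0.0, 5.0, -0.03], [1, 1.0, -0.0, 4.0, -0.06], [1, 1.0, -0.0, 4.0, -0.06], [1, 1.0, -0.0, 4.0, -0.06], [1, 0.0, -0.0, 5.0, -0.06]]
end [0.4607 0.052  0.1246] -1.515
```

>>> carry_out(
  increments=[
    [1,-1,2,4,-0.01],
    [1,1,0,4,0],
    [1,2,0,4,0],
    [1,1,0,5,-0.03],
    [1,1,0,4,-0.06],
  ],
)

```text
clock: 4.45
ee_pos: [0.4634, 0.065, 0.1243]
tcp_rot: [-0.045, -0.706, 0.706, 0.045]
ft_force: [0.9, -0.1, 0.2]
gripper_width: -0.0001
```

```bash
python3 - <<'E'
from h import *
head();plan([],1)
E
```

```text
blob 82 [0.5951 0.0261] zmax90 0.1534 ang -0.184
from [0.4632 0.0647 0.1242] yaw -1.695 tilt -1.0 F [ 0.6  0.2 -0.3] w 0.0001 t 4.5 q [-0.11  0.33  1.66 -0.    1.16  1.58]
0 rows []
end [0.4632 0.0647 0.1242] -1.695
```

>>> carry_out(
  increments=[
    [1,1,0,4,-0.06],
    [1,1,0,4,-0.06],
    [1,1,0,4,-0.06],
    [1,0,0,2,0],
  ],
)

```text
clock: 5.0
ee_pos: [0.4597, 0.0514, 0.1242]
tcp_rot: [0.018, -0.707, 0.707, -0.018]
ft_force: [-0.7, -0.4, -0.1]
gripper_width: 0.0004
```

```bash
python3 - <<'E'
from h import *
head();plan([],1)
E
```

```text
blob 83 [0.5929 0.0285] zmax90 0.1561 ang -0.152
from [0.4598 0.0513 0.1243] yaw -1.521 tilt -1.0 F [-0.8 -0.7 -1. ] w 0.0001 t 5.05 q [-0.15  0.32  1.67 -0.    1.15  1.38]
0 rows []
end [0.4598 0.0513 0.1243] -1.521
```

```bash
python3 - <<'E'
from h import *
c=cap('side');t=cap('top')
a=cv2.resize(c['image'][170:310,240:370],None,fx=4,fy=4,interpolation=2)[:,:400+60]
b=cv2.resize(t['image'][170:270,260:340],None,fx=4,fy=4,interpolation=2)
o=np.zeros((560,800,3),np.uint8);o[:560,:460]=a[:560];o[:400,470:790]=b
cv2.imwrite('pics/c2.png',o)
E
```

```text
(no output)
```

View pics/c2.png

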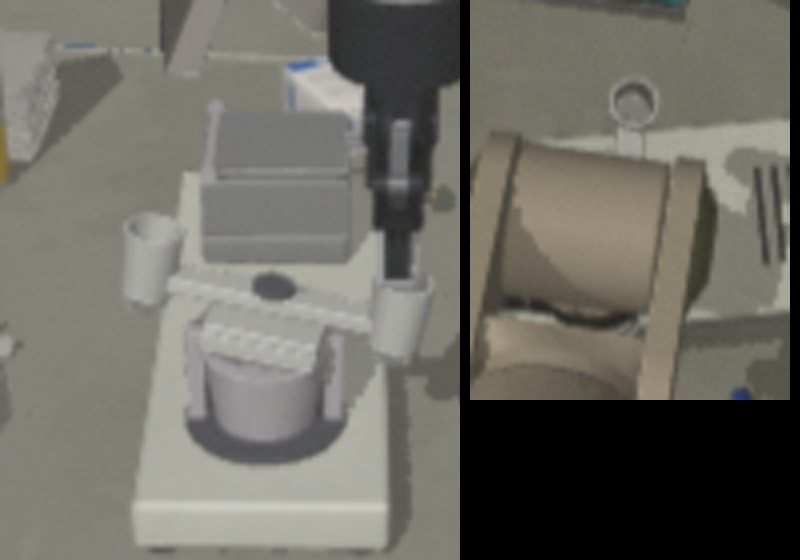

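```bash
python3 - <<'E'
from h import *
c=capture('side');P=cloud(c);print(P[280,450:470:10],)
def box(u0,u1,v0,v1): return (slice(170+v0//4,170+v1//4),slice(240+u0//4,240+u1//4))
for n,b in dict(cupA=box(122,186,205,310),cupB=box(370,436,265,360)).items():
    p=P[b].reshape(-1,3);r=np.hypot(*(p[:,:2]-S[:2]).T);p=p[(r<.1)&(r>.045)&(p[:,2]>.09)]
    print(n,len(p),'z pct',np.nanpercentile(p[:,2],[1,5,50,90,95,99]).round(4),'xy',p[:,:2].min(0).round(4),p[:,:2].max(0).round(4))
# points on arm top
p=P[box(185,360,270,330)].reshape(-1,3);r=np.hypot(*(p[:,:2]-S[:2]).T);p=p[(r<.055)&(p[:,2]>.1)]
A=np.c_[p[:,:2]-S[:2],np.ones(len(p))];print(len(p))
for x0 in np.arange(-.05,.05,.02):
    q=p[(A[:,0]>=x0)&(A[:,0]<x0+.02)];print(round(x0+.01,3),len(q),np.percentile(q[:,2],[50,80,90]).round(4) if len(q) else '')
E
```

```text
[[-0.032951   -1.07755187 -0.74374178]
 [-0.07889956 -1.06937998 -0.73433818]]
cupA 331 z pct [0.1094 0.1159 0.1432 0.1563 0.1577 0.1595] xy [0.5782 0.0131] [0.6131 0.0499]
cupB 328 z pct [0.0918 0.1004 0.127  0.1541 0.1577 0.1617] xy [0.4401 0.0236] [0.4751 0.0687]
495
-0.04 71 [0.1188 0.1204 0.1208]
-0.02 104 [0.12   0.1229 0.1259]
-0.0 125 [0.1236 0.1304 0.1313]
0.02 129 [0.1205 0.127  0.1282]
0.04 62 [0.1278 0.1303 0.131 ]
```

>>> carry_out(
  increments=[
    [1,0,0,3,0],
    [1,0,0,3,0],
    [1,0,0,0,0],
  ],
)

```text
clock: 5.58
ee_pos: [0.4601, 0.0456, 0.1243]
tcp_rot: [0.018, -0.707, 0.707, -0.018]
ft_force: [-0.3, -0.7, -0.3]
gripper_width: 0.0
```

```bash
cat >> h.py <<'E'
def shead():
    c=capture('side');P=cloud(c);d=P[...,:2]-S[:2];r=np.hypot(d[...,0],d[...,1])
    z=P[...,2]
    for n,m in dict(A=d[...,0]>0,B=d[...,0]<0).items():
        p=P[m&(r>.048)&(r<.1)&(z>.085)&(z<.17)&(np.abs(d[...,1])<.075)];
        g=(c['image'].max(-1)-c['image'].min(-1)) 
        t=p[(p[:,2]<.135)]
        print(n,len(p),'z',np.percentile(p[:,2],[3,10,50,90,97]).round(4),'xy mid',((np.percentile(p[:,:2],2,axis=0)+np.percentile(p[:,:2],98,axis=0))/2).round(4))
    p=P[(r<.05)&(z>.1)&(z<.14)];e=p[:,:2]-S[:2];s=e@ux
    print('arm z along ux',[np.percentile(p[(s>a)&(s<a+.015),2],85).round(4) for a in(-.05,-.035,-.02,.005,.02,.035)])
    o=get_obs();print('tcp',o['ee_pos'].round(4),'F',o['ft_force'].round(1),'t',round(o['clock'],2))
    return c,P
E
python3 - <<'E'
from h import *
shead();head()
E
```

```text
A 337 z [0.1099 0.1192 0.1426 0.1559 0.1584] xy mid [0.5953 0.031 ]
B 414 z [0.0931 0.1051 0.1276 0.1605 0.1671] xy mid [0.4619 0.0436]
arm z along ux [np.float64(0.1198), np.float64(0.1213), np.float64(0.1285), np.float64(0.1263), np.float64(0.1279), np.float64(0.1308)]
tcp [0.4601 0.0457 0.1243] F [ 0.3 -0.3  0.4] t 5.62
blob 77 [0.5929 0.0285] zmax90 0.1566 ang -0.152
```

>>> carry_out(
  increments=[
    [1,0,0,3,0],
    [1,0,0,3,0],
    [1,0,0,0,0],
  ],
)

```text
clock: 6.05
ee_pos: [0.4604, 0.0396, 0.1243]
tcp_rot: [-0.018, 0.707, -0.707, 0.018]
ft_force: [-0.5, 1.1, 0.2]
gripper_width: -0.0
```

```bash
python3 - <<'E'
from h import *
c,P=shead();head()
cv2.imwrite('pics/c3.png',cv2.resize(c['image'][170:310,240:370],None,fx=4,fy=4,interpolation=2))
E
```

```text
A 333 z [0.11   0.1201 0.143  0.1561 0.1584] xy mid [0.5956 0.0308]
B 429 z [0.0933 0.1052 0.1285 0.1596 0.167 ] xy mid [0.462  0.0432]
arm z along ux [np.float64(0.1207), np.float64(0.1212), np.float64(0.1281), np.float64(0.1265), np.float64(0.1281), np.float64(0.131)]
tcp [0.4604 0.0396 0.1243] F [ 0.4 -0.5 -0.6] t 6.1
blob 79 [0.5923 0.0285] zmax90 0.1582 ang -0.154
```

View pics/c3.png

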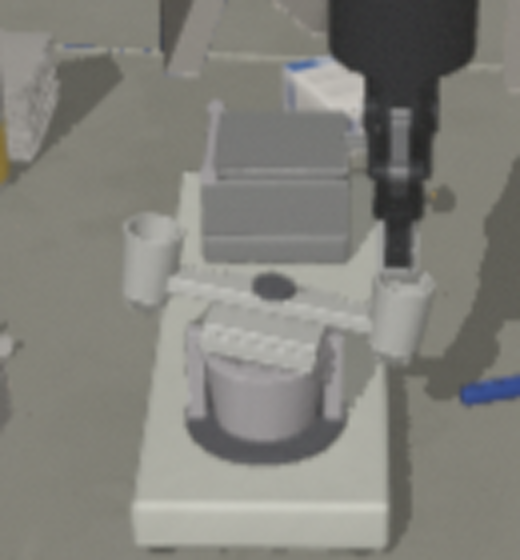

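```bash
python3 - <<'E'
from h import *
c=capture('side');P=cloud(c);g=c['image'].max(-1)
for v in range(222,262,2):
    row=[]
    for u in (336,340,344): row.append((int(g[v,u]),*(P[v,u]*1000).round(0).astype(int).tolist()))
    print(v,row)
E
```

```text
222 [(48, 465, 72, 200), (48, 457, 72, 200), (46, 449, 78, 204)]
224 [(58, 465, 72, 195), (50, 457, 71, 195), (60, 449, 71, 196)]
226 [(83, 466, 52, 179), (49, 458, 49, 178), (115, 450, 43, 174)]
228 [(90, 466, 51, 174), (55, 458, 51, 174), (138, 450, 46, 172)]
230 [(92, 466, 56, 171), (58, 458, 55, 171), (143, 449, 45, 166)]
232 [(91, 466, 52, 164), (57, 457, 53, 165), (143, 449, 44, 160)]
234 [(77, 466, 54, 161), (54, 457, 51, 159), (139, 449, 47, 157)]
236 [(95, 466, 52, 154), (72, 457, 50, 153), (137, 460, -206, 1)]
238 [(140, 467, 29, 135), (139, 458, 27, 135), (126, 450, 29, 137)]
240 [(135, 467, 31, 131), (134, 458, 29, 131), (135, 449, 29, 131)]
242 [(159, 465, 56, 142), (171, 458, 29, 126), (168, 449, 34, 129)]
244 [(161, 465, 55, 136), (170, 457, 56, 137), (156, 448, 52, 135)]
246 [(164, 465, 55, 131), (167, 457, 56, 132), (148, 448, 52, 130)]
248 [(165, 465, 54, 125), (165, 456, 57, 128), (142, 448, 52, 125)]
250 [(168, 465, 57, 122), (166, 456, 59, 124), (135, 448, 52, 120)]
252 [(168, 465, 56, 116), (164, 456, 56, 117), (128, 448, 52, 114)]
254 [(168, 465, 59, 113), (161, 456, 60, 114), (120, 448, 51, 109)]
256 [(169, 465, 56, 106), (158, 456, 60, 109), (117, 448, 47, 101)]
258 [(145, 465, 54, 99), (153, 456, 58, 102), (107, 453, -98, 0)]
260 [(124, 465, 53, 94), (124, 456, 49, 91), (95, 453, -84, 3)]
```

>>> carry_out(
  increments=[
    [1,0,-30,0,0],
    [1,0,-30,0,0],
    [1,0,0,-40,0],
    [1,0,0,-40,0],
    [1,0,0,0,0],
    [1,0,0,0,0],
  ],
)

```text
clock: 6.95
ee_pos: [0.4563, 0.1194, 0.1843]
tcp_rot: [0.018, -0.707, 0.707, -0.018]
ft_force: [0.2, -0.1, -0.3]
gripper_width: -0.0001
```

```bash
python3 - <<'E'
from h import *
c,P=shead();head()
o=get_obs();p=o['ee_pos']
pc=(p-np.array(c['xyz']))@rot(c);uv=cv2.projectPoints(pc.reshape(1,1,3),np.zeros(3),np.zeros(3),K(c),np.array(c['distortion'],float))[0].ravel()
print('tcp projects',uv)
u,v=uv.round().astype(int)
i=c['image'].copy();cv2.circle(i,(u,v),1,(0,0,255),-1)
i=i[v-90:v+60,u-65:u+65] if False else i[130:310,240:400]
cv2.imwrite('pics/c4.png',cv2.resize(i,None,fx=3.3,fy=3.3,interpolation=2))
g=c['image'].max(-1)
for w in range(v-24,v+12,3): print(w,g[w,u-12:u+13:4],[(P[w,x]*1000).round(0).astype(int).tolist() for x in (u-4,u,u+4)])
E
```

```text
A 333 z [0.1098 0.1197 0.1423 0.156  0.1584] xy mid [0.5958 0.0308]
B 360 z [0.0931 0.1041 0.1249 0.1382 0.1405] xy mid [0.462  0.0429]
arm z along ux [np.float64(0.1206), np.float64(0.1214), np.float64(0.1282), np.float64(0.1266), np.float64(0.1283), np.float64(0.1306)]
tcp [0.4563 0.1191 0.1842] F [-0.3  0.4  0.2] t 7.0
blob 82 [0.5925 0.0285] zmax90 0.1576 ang -0.153
blob 46 [0.4549 0.0406] zmax90 0.1407 ang 3.107
tcp projects [338.58573272 240.54827471]
217 [118 127  63  52  52 125  99] [[462, 151, 255], [455, 153, 256], [448, 146, 253]]
220 [118 127 146  50  97  99  96] [[464, 126, 234], [456, 128, 236], [448, 126, 235]]
223 [118 129 128  56 104 127 121] [[464, 125, 227], [456, 133, 232], [448, 126, 229]]
226 [116 131 127  56 117 129 130] [[464, 125, 221], [455, 134, 226], [448, 128, 223]]
229 [117 142 127  57 122 130 129] [[463, 129, 216], [455, 133, 219], [448, 125, 215]]
232 [115 173 152 135 125 130 130] [[463, 125, 207], [456, 125, 208], [448, 125, 208]]
235 [158 172 143 111 129 130 129] [[480, -138, 43], [474, -208, 2], [463, -211, 0]]
238 [173 172 133 163 174 127 130] [[469, 37, 140], [461, 27, 135], [452, 27, 135]]
241 [172 171 153 166 171 118 130] [[468, 51, 141], [460, 32, 130], [452, 30, 129]]
244 [171 167 155 170 160 118 126] [[467, 55, 136], [459, 56, 137], [450, 59, 139]]
247 [162 155 158 168 153 120 129] [[467, 55, 129], [458, 59, 132], [450, 54, 129]]
250 [172 174 162 167 145 129 130] [[467, 54, 120], [459, 54, 120], [450, 52, 120]]
```

View pics/c4.png

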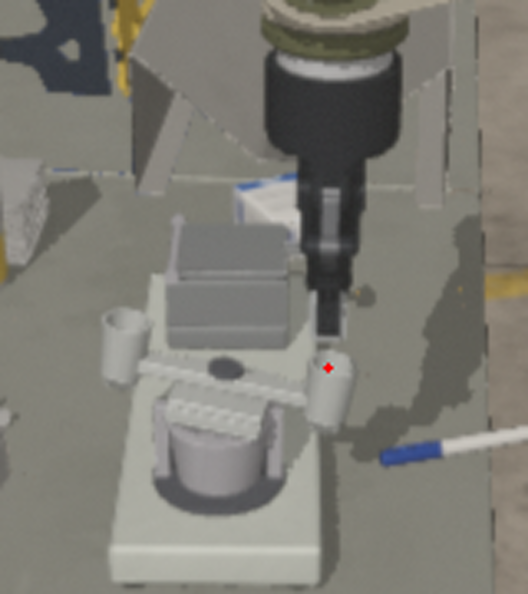

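Side view: the true fingertip stands about 20–23 mm above the reported TCP (red dot), so the finger rode over cup B's rim. The head is now tilted about 0.11 rad, near slot partly down on its dog. I'll push cup A toward +y at the right height instead.

```bash
python3 - <<'E'
from h import *
plan([([.456,.119,.205],Z0,50),([.60,-.035,.205],Z0),([.60,-.035,.105],Z0,35)],1)
E
```

```text
from [0.4564 0.1189 0.1843] yaw -1.52 tilt -1.0 F [0.5 0.4 0.2] w -0.0 t 7.05 q [ 0.    0.27  1.55 -0.    1.32  1.52]
8 rows [[1, 0.0, -21.0, -0.0, -0.04], [1, -32.0, 0.0, 42.0, 0.0], [1, -32.0, 0.0, 41.0, 0.0], [1, -33.0, 0.0, 42.0, 0.0], [1, -32.0, 0.0, 41.0, 0.0], [1, -0.0, 33.0, 0.0, 0.0], [1, -0.0, 34.0, 0.0, 0.0], [1, -0.0, 33.0, 0.0, 0.0]]
end [ 0.5999 -0.0347  0.1053] -1.48
```

>>> carry_out(
  increments=[
    [1,0,-21,0,-0.04],
    [1,-32,0,42,0],
    [1,-32,0,41,0],
    [1,-33,0,42,0],
    [1,-32,0,41,0],
    [1,0,0,0,0],
    [1,0,33,0,0],
    [1,0,34,0,0],
    [1,0,33,0,0],
    [1,0,0,0,0],
  ],
)

```text
clock: 8.3
ee_pos: [0.5983, -0.0336, 0.1036]
tcp_rot: [-0.034, 0.707, -0.706, 0.031]
ft_force: [-0.8, -0.2, -0.6]
gripper_width: 0.0003
```

>>> carry_out(
  increments=[
    [1,0,0,-10,0],
    [1,0,0,-10,0],
    [1,0,0,-10,0],
    [1,0,0,-5,0],
    [1,0,0,-5,0],
    [1,0,0,0,0],
  ],
)

```text
clock: 9.05
ee_pos: [0.5962, 0.0064, 0.1053]
tcp_rot: [-0.033, 0.706, -0.706, 0.033]
ft_force: [0.5, 0.0, 0.3]
gripper_width: -0.0003
```

```bash
python3 - <<'E'
from h import *
shead();head()
E
```

```text
A 445 z [0.0967 0.1092 0.1351 0.1516 0.1589] xy mid [0.5988 0.0336]
B 349 z [0.0962 0.1069 0.1292 0.1428 0.1441] xy mid [0.4639 0.0405]
arm z along ux [np.float64(0.1203), np.float64(0.12), np.float64(0.121), np.float64(0.1222), np.float64(0.12), np.float64(0.1209)]
tcp [0.5962 0.0061 0.1053] F [-0.  -0.5 -1.1] t 9.1
```

>>> carry_out(
  increments=[
    [1,0,0,20,0],
    [1,0,0,20,0],
    [1,0,-50,0,0],
    [1,0,-50,20,0],
    [1,0,-20,40,0],
    [0.5,0,0,40,0],
    [0.5,0,0,40,0],
  ],
)

```text
clock: 10.02
ee_pos: [0.6125, -0.1762, 0.2255]
tcp_rot: [0.032, -0.706, 0.706, -0.032]
ft_force: [0.2, -0.5, -0.4]
gripper_width: 0.0354
```

```bash
python3 - <<'E'
from h import *
shead();c=capture('top');P=cloud(c);d=P[...,:2]-S[:2];r=np.hypot(d[...,0],d[...,1]);z=P[...,2]
for n,m in dict(A=d[...,0]>0,B=d[...,0]<0).items():
    p=P[m&(r>.045)&(r<.095)&(z>.13)&(z<.165)];print(n,len(p),((p[:,:2].min(0)+p[:,:2].max(0))/2).round(4),p[:,:2].mean(0).round(4),np.percentile(p[:,2],[50,90]).round(4))
plan([(U(-.075,-.11,.205),Z0,50)],.4)
E
```

```text
A 343 z [0.0966 0.1077 0.1295 0.1428 0.1445] xy mid [0.5985 0.0404]
B 347 z [0.0959 0.1071 0.1284 0.1427 0.1447] xy mid [0.4639 0.0404]
arm z along ux [np.float64(0.1209), np.float64(0.12), np.float64(0.1207), np.float64(0.122), np.float64(0.1191), np.float64(0.1203)]
tcp [ 0.6124 -0.181   0.2247] F [-1.6 -3.1 -0.9] t 10.07
A 66 [0.6003 0.038 ] [0.6008 0.0378] [0.1401 0.1464]
B 33 [0.4657 0.0366] [0.4696 0.0345] [0.1412 0.1444]
from [ 0.6123 -0.1786  0.2246] yaw -1.484 tilt -1.0 F [-1.5 -0.7 -0.4] w 0.0422 t 10.12 q [-0.47  0.53  1.   -0.    1.61  1.02]
3 rows [[0.4, 46.0, 7.0, -1.0, -0.0], [0.4, 45.0, 6.0, -1.0, -0.0], [0.4, 46.0, 7.0, -1.0, -0.0]]
end [ 0.4755 -0.1874  0.2046] -1.484
```

Head is home (rims level at 0.143, arm z even). Now to the knob.

>>> carry_out(
  increments=[
    [0.5,46,7,-1,0],
    [0.5,45,6,-1,0],
    [0.5,46,7,-1,0],
    [0.5,0,30,0,0],
    [0.5,0,20,0,0],
    [0.5,0,0,0,0],
  ],
)

```text
clock: 10.88
ee_pos: [0.4753, -0.1829, 0.1545]
tcp_rot: [-0.033, 0.707, -0.706, 0.031]
ft_force: [-1.1, 1.1, -0.4]
gripper_width: 0.0429
```

```bash
python3 - <<'E'
from h import *
c=capture('side');P=cloud(c);o=get_obs();p=o['ee_pos'];print(p,o['gripper_width'],U(-.075,-.11,.104))
d=P[...,:2]-p[:2];z=P[...,2];g=c['image'].max(-1)
m=(np.abs(d[...,0])<.03)&(np.abs(d[...,1])<.06)&(z>.08)&(z<.26)
vs=np.where(m.any(1))[0]
for v in range(vs[0],vs[-1]+1,1):
    u=np.where(m[v])[0];q=P[v,u];print(v,u.min(),u.max(),int(np.median(g[v,u])),(np.median(q,0)*1000).round(0))
i=c['image'][130:260,280:400];cv2.imwrite('pics/c5.png',cv2.resize(i,None,fx=4.5,fy=4.5,interpolation=2))
E
```

```text
[ 0.47589949 -0.18315346  0.15550102] 0.04221283697767459 [ 0.47585772 -0.18776584  0.104     ]
153 333 334 65 [ 489. -157.  259.]
154 333 347 60 [ 485. -157.  257.]
155 333 347 60 [ 485. -157.  255.]
156 333 347 63 [ 485. -158.  253.]
157 333 347 59 [ 485. -155.  251.]
158 333 347 63 [ 485. -155.  249.]
159 333 347 53 [ 471. -129.  256.]
160 334 346 57 [ 481. -150.  245.]
161 335 342 51 [ 476. -125.  253.]
162 335 345 57 [ 469. -127.  250.]
163 335 345 50 [ 469. -127.  247.]
164 335 344 50 [ 477. -180.  223.]
165 335 345 51 [ 476. -151.  231.]
166 335 345 50 [ 470. -135.  236.]
167 335 345 57 [ 471. -133.  235.]
168 335 345 69 [ 471. -130.  233.]
169 335 345 62 [ 470. -131.  231.]
170 335 345 53 [ 471. -132.  227.]
171 335 344 59 [ 473. -149.  217.]
172 335 344 67 [ 473. -152.  214.]
173 335 344 70 [ 473. -151.  211.]
174 335 344 74 [ 473. -153.  208.]
175 335 344 78 [ 473. -150.  206.]
176 336 344 71 [ 472. -151.  203.]
177 336 344 72 [ 472. -151.  201.]
178 336 344 73 [ 471. -150.  199.]
179 336 344 82 [ 472. -153.  194.]
180 335 343 75 [ 474. -150.  193.]
181 335 343 70 [ 474. -149.  190.]
182 335 343 71 [ 474. -150.  187.]
183 336 343 91 [ 473. -156.  182.]
184 336 343 124 [ 473. -155.  180.]Traceback (most recent call last):
  File "<stdin>", line 7, in <module>
    return umr_minimum(a, axis, None, out, keepdims, initial, where)
ValueError: zero-size array to reduction operation minimum which has no identity
```

>>> carry_out(
  increments=[
    [0.5,0,20,4,0],
    [0.5,0,25,0,0],
    [0.5,0,25,0,0],
    [0.5,0,14,0,0],
    [0.5,0,0,0,0],
    [1,0,0,0,0],
    [1,0,0,0,0],
    [1,0,0,0,0],
    [1,0,0,0,0],
  ],
  squeeze=30,
)

```text
clock: 12.05
ee_pos: [0.4769, -0.1868, 0.0723]
tcp_rot: [0.032, -0.706, 0.707, -0.033]
ft_force: [0.4, 2.9, 6.9]
gripper_width: 0.023
```

```bash
python3 - <<'E'
from h import *
p=get_obs()['ee_pos'];print((p[:2]-UC)@ux,(p[:2]-UC)@uy)
def arc(f0,f1,n):
    w=[]
    off=p-U(.042-.117*np.cos(0),-.11,.104+.117*np.sin(0))
    for f in np.linspace(f0,f1,n+1)[1:]:
        w.append((U(.042-.117*np.cos(f),-.11,.104+.117*np.sin(f))+off,Z0,60))
    return w
plan(arc(0,1.76,14),1)
E
```

```text
-0.07384092738574129 -0.10915941376872897
from [ 0.4769 -0.1868  0.0723] yaw -1.479 tilt -1.0 F [0.4 2.9 6.9] w 0.023 t 12.05 q [-0.61  0.46  1.61  0.    1.07  0.87]
14 rows [[1, -1.0, -15.0, 0.0, 0.0], [1, -3.0, -14.0, 0.0, 0.0], [1, -4.0, -14.0, 0.0, 0.0], [1, -6.0, -13.0, 0.0, 0.0], [1, -8.0, -13.0, 0.0, 0.0], [1, -10.0, -11.0, 0.0, 0.0], [1, -10.0, -10.0, 0.0, 0.0], [1, -12.0, -9.0, 0.0, 0.0], [1, -13.0, -7.0, 0.0, 0.0], [1, -14.0, -5.0, 0.0, 0.0], [1, -14.0, -4.0, 0.0, 0.0], [1, -15.0, -2.0, 0.0, 0.0], [1, -14.0, 0.0, 0.0, 0.0], [1, -15.0, 2.0, 1.0, 0.0]]
end [ 0.6154 -0.1751  0.1873] -1.479
```

>>> carry_out(
  increments=[
    [1,-1,-15,0,0],
    [1,-3,-14,0,0],
    [1,-4,-14,0,0],
    [1,-6,-13,0,0],
    [1,-8,-13,0,0],
    [1,-10,-11,0,0],
    [1,-10,-10,0,0],
  ],
)

```text
clock: 12.92
ee_pos: [0.5182, -0.183, 0.1614]
tcp_rot: [0.033, -0.706, 0.706, -0.032]
ft_force: [2.3, -1.2, -6.2]
gripper_width: 0.0231
```

>>> carry_out(
  increments=[
    [1,-12,-9,0,0],
    [1,-13,-7,0,0],
    [1,-14,-5,0,0],
    [1,-14,-4,0,0],
    [1,-15,-2,0,0],
    [1,-14,0,0,0],
    [1,-15,2,0,0],
    [1,0,0,0,0],
  ],
)

```text
clock: 13.92
ee_pos: [0.6158, -0.1744, 0.1874]
tcp_rot: [0.032, -0.706, 0.707, -0.033]
ft_force: [-0.4, -0.9, 5.3]
gripper_width: 0.0232
```

```bash
python3 - <<'E'
from h import *
o=get_obs();p=o['ee_pos'];print((p[:2]-UC)@ux,(p[:2]-UC)@uy,p,o['gripper_width'],o['ft_force'])
c=capture('side');i=c['image'][110:270,270:400];cv2.imwrite('pics/c5.png',cv2.resize(i,None,fx=3.7,fy=3.7,interpolation=2))
E
```

```text
0.06556824925559478 -0.10896244370930667 [ 0.61579086 -0.17437825  0.18738432] 0.023175233671442672 [-0.44604901 -0.93577133  5.31435111]
```

View pics/c5.png

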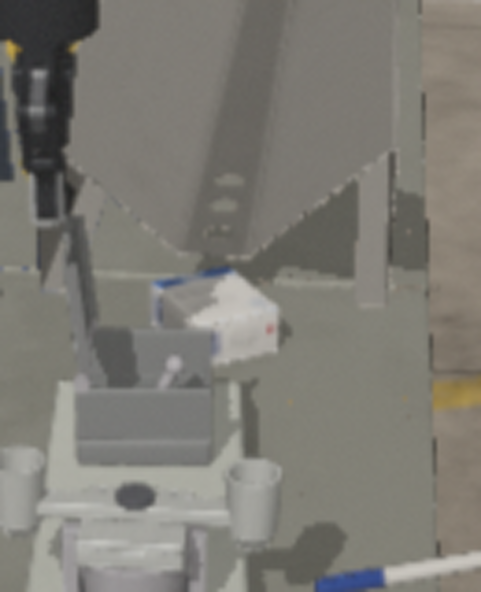

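Guard leans back past upright; toggle visible leaning to -x. Releasing and going to the toggle.

>>> carry_out(
  increments=[
    [0.4,0,0,0,0],
    [0.4,0,0,0,0],
    [0.4,0,0,0,0],
    [0.4,0,-40,0,0],
    [0.4,0,-40,0,0],
    [1,40,0,0,0],
    [1,40,0,0,0],
    [1,40,0,1,0],
    [1,0,0,0,0],
  ],
)

```text
clock: 15.1
ee_pos: [0.4938, -0.1861, 0.2671]
tcp_rot: [0.032, -0.706, 0.707, -0.032]
ft_force: [0.1, 0.2, 0.6]
gripper_width: -0.0002
```

```bash
python3 - <<'E'
from h import *
p=get_obs()['ee_pos'];print((p[:2]-UC)@ux,(p[:2]-UC)@uy)
c=capture('top');P=cloud(c);d=P[...,:2]-UC;x=d@ux;y=d@uy;z=P[...,2]
m=(np.abs(y+.11)<.055)&(x>.03)&(x<.13)&(z>.11)&(z<.24)
print('guard pts',m.sum(),np.c_[x[m],y[m],z[m]][::12].round(3).tolist())
c=capture('side');i=c['image'];i=i[110:270,270:400];cv2.imwrite('pics/c6.png',cv2.resize(i,None,fx=3.7,fy=3.7,interpolation=2))
plan([(U(-.055,-.11,.20),Z0),(U(-.055,-.11,.066),Z0,45)],1)
E
```

```text
-0.0570241770943004 -0.10993361058160601
guard pts 213 [[0.094, -0.105, 0.216], [0.089, -0.102, 0.216], [0.08, -0.097, 0.222], [0.075, -0.088, 0.185], [0.073, -0.091, 0.181], [0.069, -0.092, 0.186], [0.068, -0.072, 0.178], [0.067, -0.078, 0.17], [0.064, -0.083, 0.167], [0.063, -0.089, 0.162], [0.061, -0.068, 0.156], [0.058, -0.073, 0.154], [0.056, -0.079, 0.147], [0.055, -0.088, 0.139], [0.05, -0.068, 0.144], [0.05, -0.08, 0.127], [0.048, -0.072, 0.118], [0.044, -0.073, 0.113]]
from [ 0.4957 -0.1862  0.2666] yaw -1.479 tilt -1.0 F [-0.3 -1.4  0.2] w -0.0003 t 15.2 q [-0.58  0.31  1.24  0.    1.59  0.9 ]
5 rows [[1, -0.0, 33.0, -0.0, 0.0], [1, -0.0, 34.0, -0.0, 0.0], [1, -0.0, 45.0, -0.0, 0.0], [1, -0.0, 44.0, -0.0, 0.0], [1, -0.0, 45.0, -0.0, 0.0]]
end [ 0.4957 -0.1862  0.0656] -1.479
```

>>> carry_out(
  increments=[
    [1,0,33,0,0],
    [1,0,34,0,0],
    [1,0,45,0,0],
    [1,0,44,0,0],
    [1,0,44,0,0],
    [1,0,0,0,0],
  ],
)

```text
clock: 15.95
ee_pos: [0.4949, -0.1851, 0.0638]
tcp_rot: [-0.034, 0.708, -0.705, 0.031]
ft_force: [0.3, 0.1, -0.2]
gripper_width: 0.0001
```

>>> carry_out(
  increments=[
    [1,-8,0,0,0],
    [1,-8,0,0,0],
    [1,-8,0,0,0],
    [1,-8,0,0,0],
    [1,-8,0,0,0],
    [1,-5,0,0,0],
    [1,0,0,0,0],
  ],
)

```text
clock: 16.82
ee_pos: [0.5406, -0.1818, 0.0662]
tcp_rot: [-0.032, 0.706, -0.706, 0.033]
ft_force: [0.6, -0.8, -0.5]
gripper_width: 0.0002
```

```bash
python3 - <<'E'
from h import *
o=get_obs();p=o['ee_pos'];print((p[:2]-UC)@ux,(p[:2]-UC)@uy,p,o['ft_force'])
c=capture('side');P=cloud(c);d=P[...,:2]-UC;x=d@ux;y=d@uy;z=P[...,2]
g=c['image'].min(-1)
m=(np.abs(y+.11)<.02)&(x>-.04)&(x<.03)&(z>.068)&(z<.105)
print(m.sum(),[(a.round(3).tolist(),int(b)) for a,b in zip(np.c_[x[m],y[m],z[m]][::6],g[m][::6])])
i=c['image'][110:270,270:400];cv2.imwrite('pics/c7.png',cv2.resize(i,None,fx=3.7,fy=3.7,interpolation=2))
E
```

```text
-0.010000486352523172 -0.10979503564646179 [ 0.54058771 -0.18184909  0.06616094] [ 0.63378452 -0.7931721  -0.49876678]
83 [([0.007, -0.112, 0.103], 136), ([-0.019, -0.103, 0.105], 111), ([0.002, -0.111, 0.098], 132), ([0.015, -0.105, 0.098], 134), ([-0.001, -0.102, 0.099], 142), ([-0.017, -0.093, 0.104], 82), ([-0.001, -0.105, 0.095], 141), ([-0.017, -0.096, 0.1], 77), ([-0.001, -0.107, 0.091], 142), ([-0.017, -0.095, 0.097], 87), ([-0.001, -0.103, 0.09], 132), ([-0.016, -0.109, 0.087], 104), ([-0.001, -0.108, 0.084], 121), ([-0.04, -0.112, 0.079], 111)]
```

View pics/c7.png

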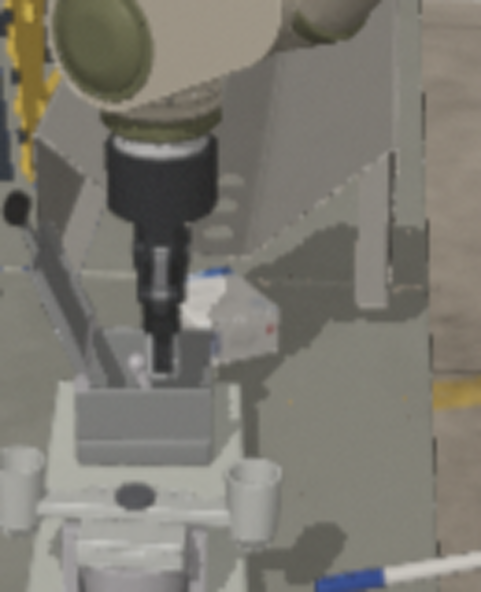

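>>> carry_out(
  increments=[
    [1,-3,0,0,0],
    [1,-2,0,0,0],
    [1,-2,0,0,0],
    [1,0,0,0,0],
  ],
)

```text
clock: 17.38
ee_pos: [0.546, -0.1813, 0.066]
tcp_rot: [-0.034, 0.707, -0.706, 0.031]
ft_force: [-7.1, -1.1, 1.1]
gripper_width: 0.0004
```

>>> carry_out(
  increments=[
    [1,15,0,0,0],
    [1,15,0,0,0],
    [1,10,-30,0,0],
    [1,0,-60,0,0],
    [1,0,-60,0,0],
    [1,0,-60,0,0],
    [1,0,0,0,0],
  ],
)

```text
clock: 18.25
ee_pos: [0.5088, -0.1856, 0.2812]
tcp_rot: [0.029, -0.704, 0.708, -0.036]
ft_force: [-0.3, -1.0, -0.2]
gripper_width: 0.0001
```

```bash
python3 - <<'E'
from h import *
c=capture('side');P=cloud(c);d=P[...,:2]-UC;x=d@ux;y=d@uy;z=P[...,2]
m=(np.abs(y+.11)<.02)&(x>-.04)&(x<.03)&(z>.085)&(z<.11)
q=np.c_[x[m],y[m],z[m]];print(m.sum(),np.percentile(q,[2,50,98],axis=0).round(4))
plan([(U(-.05,-.11,.29),Z0),(U(.135,-.11,.29),Z0),(U(.135,-.11,.165),Z0,40)],1)
E
```

```text
31 [[ 0.0046 -0.1094  0.0854]
 [ 0.0097 -0.1049  0.0964]
 [ 0.0175 -0.099   0.1026]]
from [ 0.508  -0.1851  0.2781] yaw -1.479 tilt -1.0 F [ 0.   0.8 -0.3] w -0.0002 t 18.3 q [-0.57  0.32  1.19  0.    1.62  0.91]
9 rows [[1, 7.0, -12.0, -0.0, 0.0], [1, -46.0, 0.0, 0.0, 0.0], [1, -46.0, 0.0, 0.0, 0.0], [1, -46.0, 0.0, 0.0, 0.0], [1, -47.0, 0.0, 0.0, 0.0], [1, 0.0, 31.0, 0.0, 0.0], [1, 0.0, 31.0, 0.0, 0.0], [1, 0.0, 32.0, 0.0, 0.0], [1, 0.0, 31.0, 0.0, 0.0]]
end [ 0.6852 -0.1688  0.1651] -1.479
```

>>> carry_out(
  increments=[
    [1,7,-13,0,0],
    [1,-46,0,0,0],
    [1,-46,0,0,0],
    [1,-46,0,0,0],
    [1,-47,0,0,0],
    [1,0,0,0,0],
    [1,0,35,0,0],
    [1,0,35,0,0],
    [1,0,34,0,0],
    [1,0,0,0,0],
  ],
)

```text
clock: 19.55
ee_pos: [0.6827, -0.1684, 0.183]
tcp_rot: [-0.034, 0.707, -0.705, 0.03]
ft_force: [0.3, 0.8, 0.5]
gripper_width: 0.0002
```

>>> carry_out(
  increments=[
    [1,12,0,0,0],
    [1,12,0,0,0],
    [1,12,0,0,0],
    [1,12,0,0,0],
    [1,12,0,0,0],
    [1,12,0,0,0],
    [1,12,0,0,0],
    [1,12,0,0,0],
    [1,5,0,0,0],
    [1,0,0,0,0],
  ],
)

```text
clock: 20.8
ee_pos: [0.5839, -0.178, 0.1856]
tcp_rot: [0.032, -0.706, 0.706, -0.032]
ft_force: [-0.2, 0.8, 0.5]
gripper_width: -0.0002
```

```bash
python3 - <<'E'
from h import *
o=get_obs();p=o['ee_pos'];print((p[:2]-UC)@ux,(p[:2]-UC)@uy,p,o['ft_force'])
c=capture('side');i=c['image'][110:270,240:370];cv2.imwrite('pics/c8.png',cv2.resize(i,None,fx=3.7,fy=3.7,interpolation=2))
E
```

```text
0.03351218556405653 -0.10975044262490079 [ 0.58392809 -0.1779805   0.18555743] [-0.19806707  0.79861948  0.47579276]
```

View pics/c8.png

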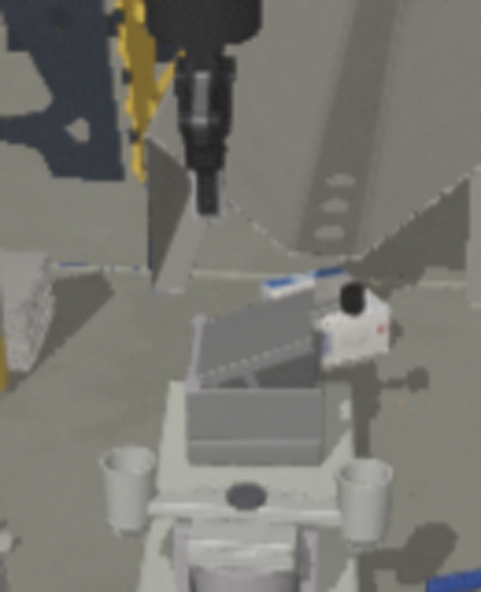

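>>> carry_out(
  increments=[
    [1,0,-40,0,0],
    [1,-40,-20,0,0],
    [1,-40,0,0,0],
    [1,0,0,0,0],
    [1,0,0,0,0],
    [1,0,0,0,0],
    [1,0,0,0,0],
    [1,0,0,0,0],
  ],
)

```text
clock: 21.85
ee_pos: [0.6634, -0.1707, 0.2457]
tcp_rot: [0.032, -0.706, 0.706, -0.032]
ft_force: [-0.6, 0.0, 0.7]
gripper_width: 0.0003
```

```bash
python3 - <<'E'
from h import *
c,P=shead();d=P[...,:2]-UC;x=d@ux;y=d@uy;z=P[...,2]
for a in np.arange(-.09,.05,.02):
    m=(np.abs(y+.11)<.035)&(x>a)&(x<a+.02)&(z>.07)&(z<.25);print(round(a+.01,3),m.sum(),np.percentile(z[m],[10,50,90]).round(4) if m.any() else '')
i=c['image'][130:300,230:390];cv2.imwrite('pics/c9.png',cv2.resize(i,None,fx=3.5,fy=3.5,interpolation=2))
c=capture('top');cv2.imwrite('pics/topend.png',c['image'])
a=cv2.imread('pics/top0.png')
for n,(u,v,w) in dict(tub=(190,208,18),forceps=(235,288,22),marker=(335,285,20),carton=(459,230,24)).items():
    print(n,cv2.absdiff(a,c['image'])[v-w:v+w,u-w:u+w].mean().round(1))
E
```

```text
A 342 z [0.0964 0.1074 0.1298 0.1432 0.1445] xy mid [0.5987 0.0404]
B 346 z [0.0961 0.1072 0.1291 0.143  0.1444] xy mid [0.4639 0.0405]
arm z along ux [np.float64(0.1212), np.float64(0.1198), np.float64(0.1208), np.float64(0.1229), np.float64(0.1196), np.float64(0.1206)]
tcp [ 0.6635 -0.1706  0.2456] F [-0.3 -0.1  0.5] t 21.9
-0.08 38 [0.1022 0.1092 0.1148]
-0.06 40 [0.1041 0.1077 0.1109]
-0.04 72 [0.1055 0.1071 0.1086]
-0.02 99 [0.1056 0.107  0.1085]
0.0 94 [0.1057 0.1073 0.1084]
0.02 94 [0.1056 0.1071 0.1084]
0.04 85 [0.1058 0.1072 0.1092]
0.06 0 
tub 1.3
forceps 7.9
marker 25.7
carton 2.5
```

View pics/c9.png

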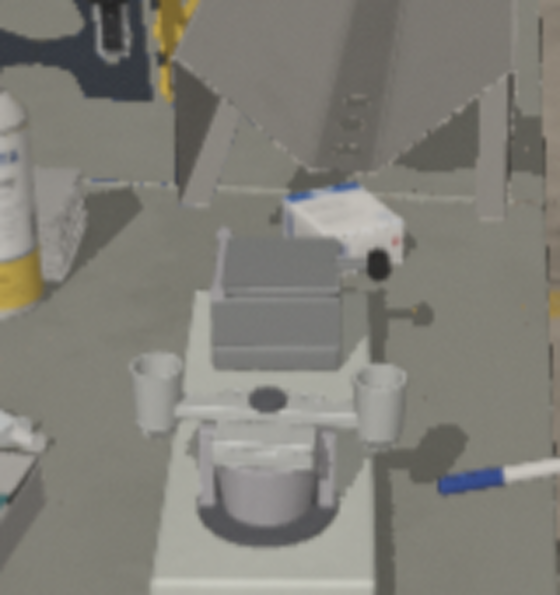

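```bash
python3 -c "
from bench import *
print(finish_job())"
```

```text
the job is handed in; nothing more can be done
None
```

The job is handed in at about 22 s of the 72 s allowed. `finish_job()` gave no verdict.

**What I did**
- **Head:** I turned it with a finger at the cups until it dropped over the dogs.
- **Guard up:** I pinched the guard knob and swung the guard back past upright, and it stayed open on its stop.
- **Toggle:** I pushed it to +x until it met its stop at about 7 N.
- **Guard shut:** I pushed the guard forward from behind and it fell shut.

**Last checks**
- **Head home:** both cup rims are level at 0.143 m (0.142 expected) and the arm is level. The arm is about 0.08 rad off the dogs' line, inside the 0.16 limit.
- **Guard:** the plate is flat at 0.107 m along its whole length, so it is shut.
- **Toggle:** the ball stood at about x = +0.010 m in the unit's frame before the guard closed (0.0107 is fully on). It can't be seen under the guard now.
- **Robot:** it stands clear of everything.
- **Bystanders:** tub and carton looked unchanged in the top view. The marker and forceps areas differed more (25.7 and 7.9 mean pixel difference). I put that down to the arm and its shadow moving, but I did not measure their positions. I did not touch either of them.

**What disagreed**
- The fingertips stand about 20–25 mm higher than the reported TCP. My first push therefore rode over the cup rim and left the head tilted about 0.11 rad. I corrected the height and finished from the other cup.

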